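Set the attenuator knob to the ring's mark and pull it out to lock

ROBOT

A 6-joint arm with a two-finger parallel gripper is mounted at the origin on the work surface. World frame = base frame: x ahead of the robot, y to its left, z up, the work surface at z = 0. Lengths are in m, angles in rad, forces in N, time in s.
With the tool pointing down it reaches from about 0.275 to 1 m from the base axis. Payload 8.4 kg.
Tool frame: the origin (TCP) lies at the very end of the fingers, on their centre line; the grasp point (between the pads) lies 19 mm behind it; z points along the fingers, y is the line along which they close (so a half turn about z gives the same grasp; the last joint's range is limited). The gripper opens to 85 mm and grips with 20 to 120 N. Pads are 22 mm wide; open, the fingers measure 114 mm over their backs; the gripper's body (76 mm by 85 mm) begins 54 mm behind the grasp point. The pads swing forward as they close: fully open they stand 13 mm farther back than shut.
Start: joints at [-1.243, 0.353, 1.633, -0, 1.155, -0.002], TCP at [0.202, -0.591, 0.231] pointing down, gripper open.
Joint ranges: [-2.63, 2.63], [-0.92, 2.1], [0.06, 2.66], [-1.3, 4.44], [0, 2.69], [-3.02, 3.02]. Speed limits (rad/s): [2.22, 2.22, 2.79, 3.14, 3.14, 3.14].

INTERFACE

Orientations are given as a unit quaternion [x, y, z, w].
In Python, from plant import get_state, camera, sign_off gives the robot as it stands. The module is installed in compiled form; this text tells all that it offers.
- The arm moves only by the tool step_arm, never from a script. Its argument "targets" is a list of rows, each a list of 3 entries, a list of its own where there are three numbers: the shift along the tool's x, y, z in m, then the turn about the tool's z in degrees, then the finger opening in m, from 0 to 0.0854. A call has 1 to 5 rows; each row shifts and turns the commanded pose from where the row before left it, along the tool's axes as they then stand; what a row does not reach is not made up. A row lasts 1/10 s, in which the tool goes at most 50 mm and 8.59 degrees, less where a joint would pass 70% of its speed; a pose out of reach is approached as far as the arm can. A call is refused whole if a number of a shift passes 0.05 or a number of a turn 8.59, either way. A call with a gripper value outside its range is refused whole. The fingers move at their own pace and stop on an object; "grip_force" is the grip in N (left out, the last holds). Time passes only in rows, so rows that do not move let the fingers close. It gives the time, the measured TCP pose, the force and the opening at its end, in the units of the state.
- get_state(): the state, without advancing time (a new reading comes with each control period).
- camera(name): name is "side" or "top" or "wrist"; returns a dict with "color" (384x512x3 uint8, blue, green, red), "range_z" (384x512 float32, m along the optical axis (not along the pixel's ray), 0 where there is no reading), "fx", "fy", "cx", "cy" (pixels), "R" (3x3) and "t" (3): a world point X has camera coordinates R X + t. Camera axes: x right, y down, z forward; pixel columns grow to the right and rows downward; lengths in m; the calibration is good to about 2 mm. A picture is of the moment at which its call begins.
- sign_off(): hands the job in, once; it reports no verdict.
The state is a dict: "time_s": time; "joints": joint angles; "qvel": joint speeds; "joint_efforts": joint torques, N m; "tool_pos": TCP position; "orientation": TCP orientation; "force": force on the tool from outside, world axes, zero at the start; "wrist_torque": the same for the moment, N m; "finger_gap": finger opening in m.
Only numpy, scipy, OpenCV 4.12 (cv2) and the standard library are available. Lean on these libraries where they do the work, as an engineer would, in place of code of your own. Each camera call takes 0.05 s, during which the arm holds its last target. There are 200 camera calls.

TASK

On the chassis lying face up on the bench, turn the pointer knob clockwise to the raised tab on the ring around it, then pull the knob straight out until it is fully out and locked there, and let go. It locks only where the key beneath finds its slot, a little way past the tab (at most 20 degrees, different each time): turn on slowly with a light pull until you feel it give, never force it, and do not lock it at another setting. Leave the other things where they are.

Things in the scene. Friction and masses are not known exactly. Their poses are not given: they have to be found in the camera images.
- chassis: Aluminium chassis, 240 x 300 x 70 mm, fixed face up. Origin: centre of its underside, z up; face at z = 70 mm. The knob's upright axis is at x = -15, y = 55 mm in its frame. Round the axis, on the face: a ring of 47 mm radius, 21 mm high, and in it a black cover disc of 40 mm radius, 22.5 mm high.
- knob_grip (a point): Grip point on the pointer knob's axis, 52 mm above the chassis face when pushed in; moves with the knob. z up (pull direction); x along the grip bar to its pointing end (white line, nose 34 mm from the axis). Bar 40 mm long (x), 14 mm thick (y), from 28 to 66 mm above the face; below it a skirt of 20 mm radius, 24 to 28 mm above the face.
- knob (a joint): Angle of the knob on the chassis, rad: 0 when its x points along the chassis x, growing counter-clockwise seen from above; limits -1.4 to 1.4. Stays where it is left; about 0.04 N m of friction.
- spindle (a joint): How far the knob is out (up), m: 0 in, 0.012 fully out. 2.5 N of friction holds it where left (0.7 N weight). 2 mm is free; then, off a slot, the key meets a gate and its spring adds 3 N per mm, solid at 7 mm. Turned onto a slot during such a light pull, the key snaps up and the pull falls to friction; the knob then comes out all 12 mm and cannot turn. Pushed in, it turns past slots.
- mark (a point): The raised tab on the ring (10 x 7 mm, top 28 mm above the face, with a thin black line), 43.5 mm from the knob's axis, at the tab's top middle. Its x points radially outward from the knob's axis, so the knob points at the tab when its x and this x are parallel.
- key: Sprung tooth on the knob, hidden under the cover, 32 mm out along the knob's x; origin on the axis. It fits, with 0.023 rad to spare each way, three slots of a hidden gate: the right one 0.07 to 0.33 rad clockwise past the tab, unknown which; two wrong ones 0.75 rad to either side of that. Over 20 N on it, up or against a slot's side, damages it.
- dust_cap: Small black cap, 22 mm across, 16 mm high, standing on the chassis face; leave alone. Origin at its underside.
- transceiver: Steel plug-in module, 56 x 14 x 12 mm, lying on the chassis face; leave alone. Origin at its underside.
- screwdriver: Screwdriver lying on the bench; leave alone.
- cleaner: Can, 50 mm across, 130 mm high, standing on the bench; leave alone. Origin at its underside.
- tray: Open grey tray 100 x 140 x 30 mm on the bench; leave alone. Origin at its underside.
- tape_roll: Black ring-shaped roll, 90 mm across, 20 mm high, lying on the bench; leave alone. Origin at its underside.
- adapter: Aluminium block 50 x 30 x 24 mm with a steel stub, on the bench; leave alone. Origin at its underside.

How it is judged:
By the outcome, as a careful person would: the job done as asked, in the order asked, and still so for the second after the job is handed in, with the robot touching nothing.
It also fails if it takes over 56 s, if anything falls off the work surface, if the arm or the gripper's body presses on something with over 40 N, if the wrist force passes 120 N, or if a joint passes its speed limit or range.

## Working session

There is one attempt and no reset: what is moved stays moved. The work goes in short steps, Python scripts to look and compute and a tool call to move; the robot and the scene stay as the last step left them, time stands still between calls to the robot, and variables do not carry over. Pictures are saved under pics/ and viewed, on a budget of 10 in all, crops included, one or two more only if the job needs it, and the job is handed in when it is done.

Besides the shell and the picture viewer there is one more tool, called after ">>>" as name(argument=value, ...) on one line, values as JSON. step_arm: Moves the arm, as the interface text tells. Its arguments: {"type":"object","properties":{"targets":{"type":"array"},"grip_force":{"type":"number"}},"required":["targets"]}

```bash
mkdir -p pics; cat > h.py <<'E'
import numpy as np, cv2
from plant import get_state, camera, sign_off
def pts(c):
    v,u=np.mgrid[0:384,0:512]; z=c["range_z"]
    P=np.stack([(u-c["cx"])/c["fx"]*z,(v-c["cy"])/c["fy"]*z,z],-1)
    return (P-c["t"])@c["R"]   # world
def ray(c,u,v,h):
    d=np.array([(u-c["cx"])/c["fx"],(v-c["cy"])/c["fy"],1])@c["R"]
    o=-c["t"]@c["R"]; return o+d*(h-o[2])/d[2]
E
python3 - <<'E'
from h import *
import pickle
s=get_state();print(s)
c=camera("top");pickle.dump(c,open("top.pkl","wb"))
cv2.imwrite("pics/top.png",cv2.resize(c["color"],(800,600)))
P=pts(c);print(-c["t"]@c["R"],c["R"],c["fx"])
E
```

```text
{'time_s': 0.0, 'joints': array([-1.24338598e+00,  3.53644946e-01,  1.63411801e+00, -1.92700255e-05,
        1.15520755e+00, -2.38852970e-03]), 'qvel': array([-0.00029231, -0.00205237,  0.00121835,  0.00144409,  0.00015   ,
       -0.00039481]), 'joint_efforts': array([-2.50031364e-03, -6.05258989e+01, -3.42066622e+01, -4.40359872e-04,
        9.33135976e-03,  1.67020232e-05]), 'tool_pos': array([ 0.20225822, -0.59087276,  0.23057058]), 'orientation': array([ 9.86433994e-01,  1.64156938e-01, -1.20161299e-04, -6.78419234e-04]), 'force': array([-0.52622421,  0.40440946,  0.20557275]), 'wrist_torque': array([ 0.03626885, -0.00361519, -0.03272823]), 'finger_gap': 0.08565513577623377}
[0.41153851 0.00190845 1.50276395] [[-0.00706871 -0.9998824   0.0136096 ]
 [-0.99680615  0.00596302 -0.07963625]
 [ 0.07954573 -0.01412906 -0.99673108]] 479.43703512802927
```

View pics/top.png

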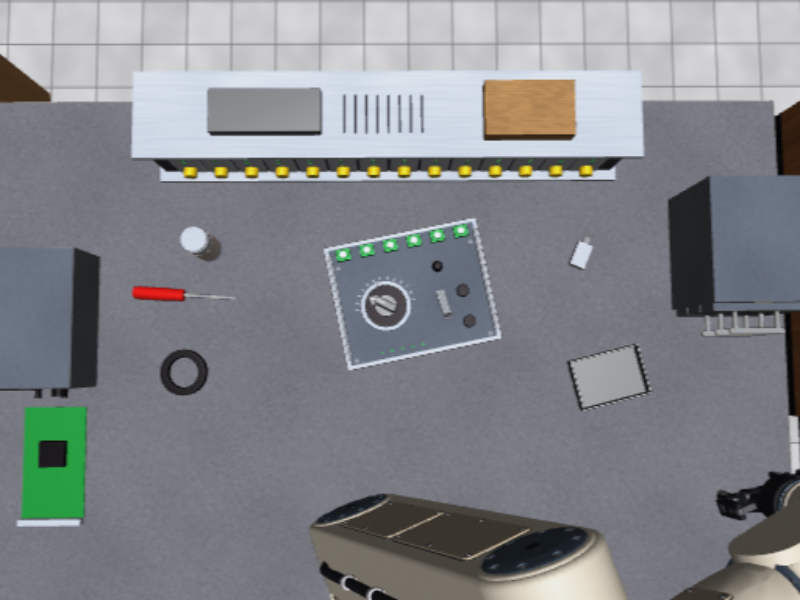

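The top view shows the chassis centred near (412,294), with the knob at (386,305) and its pointer toward the left and slightly up. I'll zoom in on the ring.

```bash
python3 - <<'E'
from h import *
import pickle
c=pickle.load(open("top.pkl","rb"))
im=c["color"]
k=cv2.resize(im[165:225,212:282],(700,600),interpolation=cv2.INTER_CUBIC)
cv2.imwrite("pics/k.png",k)
P=pts(c); z=P[...,2]
m=((z>0.06)&(z<0.08)&(P[...,0]>.25)&(P[...,0]<.75)&(abs(P[...,1])<.3)).astype(np.uint8)
n,l,s,ce=cv2.connectedComponentsWithStats(m);i=1+s[1:,4].argmax()
q=P[l==i][:,:2].astype(np.float32);r=cv2.minAreaRect(q);print(r,cv2.boxPoints(r),np.median(z[l==i]))
E
```

```text
((0.5450313091278076, -0.0423947274684906), (0.24079564213752747, 0.2999938130378723), 11.449167251586914) [[ 0.39725512  0.08071864]
 [ 0.45680338 -0.21330565]
 [ 0.6928075  -0.16550809]
 [ 0.63325924  0.1285162 ]] 0.07140288906685444
```

View pics/k.png

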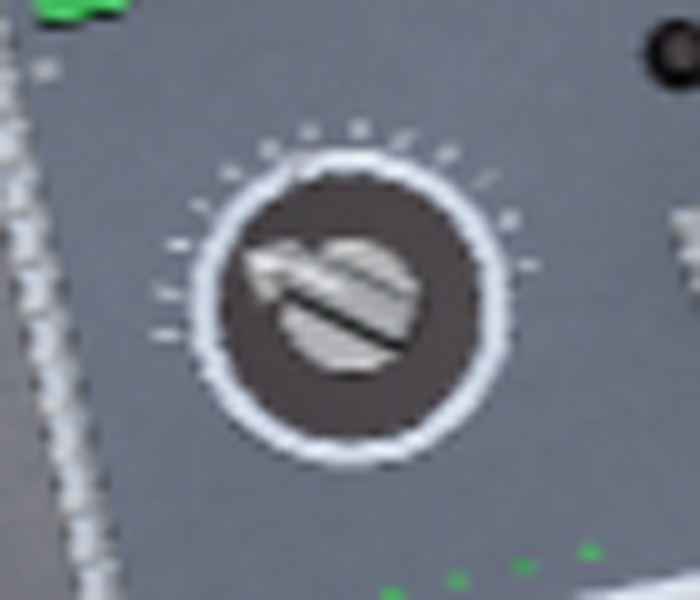

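The chassis yaw is about 11.4°, which puts the knob axis near (0.519, 0.009). I can't make out the tab at this scale, so I'll move the wrist camera over the knob. First I need the wrist camera's offset from the tool.

```bash
python3 - <<'E'
from h import *
from scipy.spatial.transform import Rotation as R
c=camera("wrist");s=get_state();T=R.from_quat(s["orientation"]).as_matrix()
print("cam in tool",T.T@(-c["t"]@c["R"]-s["tool_pos"]),"\naxes",c["R"]@T,c["fx"])
E
```

```text
cam in tool [ 0.07473099  0.00059588 -0.14286031] 
axes [[ 2.01535096e-04  9.99999976e-01 -8.95037999e-05]
 [-9.54389465e-01  1.65620326e-04 -2.98564433e-01]
 [-2.98564411e-01  1.45592696e-04  9.54389476e-01]] 326.36308279228155
```

>>> step_arm(targets=[[[0.04,-0.03,-0.01],0,0.085],[[0.045,-0.04,-0.01],0,0.085],[[0.045,-0.042,-0.01],0,0.085],[[0.045,-0.042,-0.01],0,0.085],[[0.045,-0.042,-0.01],0,0.085]])

```text
time_s: 0.6
tool_pos: [0.3243, -0.3753, 0.2734]
orientation: [0.986, 0.164, -0.0, -0.0]
force: [2.0, -0.0, -0.0]
finger_gap: 0.0853
```

>>> step_arm(targets=[[[0.045,-0.043,0],0,0.085],[[0.045,-0.043,0],0,0.085],[[0.045,-0.043,0],0,0.085],[[0.045,-0.043,0],0,0.085],[[0.045,-0.043,0],0,0.085]])

```text
time_s: 1.1
tool_pos: [0.4394, -0.1533, 0.2733]
orientation: [0.986, 0.164, 0.0, 0.0]
force: [0.6, 0.1, -0.3]
finger_gap: 0.0846
```

>>> step_arm(targets=[[[0.045,-0.043,0.01],0,0.085],[[0.03,-0.032,0.01],0,0.085],[[0.01,-0.01,0.01],0,0.085],[[0,0,0],0,0.085],[[0,0,0],0,0.085]])

```text
time_s: 1.6
tool_pos: [0.4854, -0.0591, 0.2451]
orientation: [0.986, 0.165, -0.001, 0.0]
force: [0.9, -0.1, -1.0]
finger_gap: 0.0854
```

```bash
python3 - <<'E'
from h import *
import pickle
s=get_state();print(s["tool_pos"],s["orientation"],s["joints"],s["time_s"])
c=camera("wrist");pickle.dump((c,s),open("w1.pkl","wb"))
cv2.imwrite("pics/w1.png",cv2.resize(c["color"],(800,600),interpolation=cv2.INTER_CUBIC))
E
```

```text
[ 0.48544737 -0.05914977  0.24506698] [ 9.86367991e-01  1.64553077e-01 -6.82887145e-04  6.42450258e-05] [-1.23956174e-01  1.25695421e-01  1.90028488e+00 -5.70500433e-04
  1.11688480e+00  1.11648077e+00] 1.6
```

View pics/w1.png

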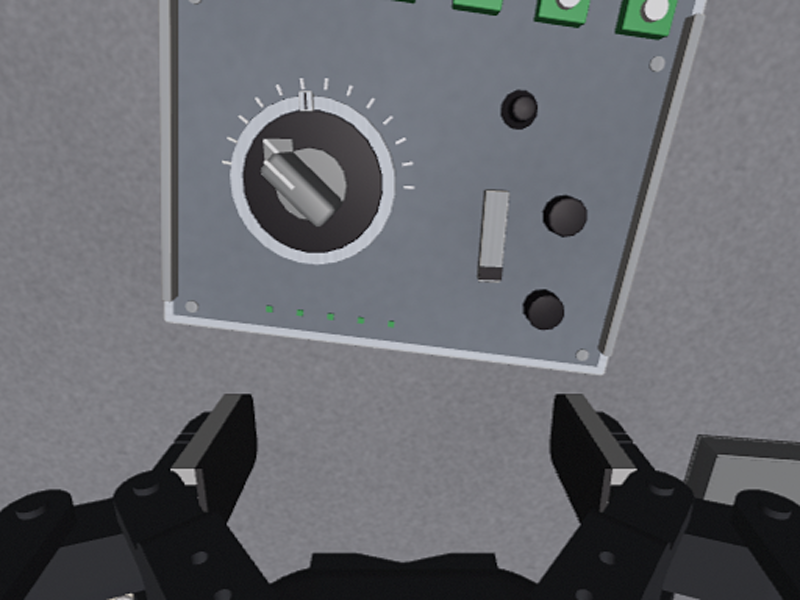

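The wrist view shows the ring centred near (312,180), the tab at (306,100), and the white line on the knob from (265,163) to (293,188). The last move came up short because of the speed cap. I'll work out the positions.

```bash
python3 - <<'E'
from h import *
import pickle
from scipy.optimize import least_squares
c,s=pickle.load(open("w1.pkl","rb"))
im=c["color"];P=pts(c);g=im.min(2)
# ring: bright low-sat pixels in neighbourhood, ray on z=.091
v,u=np.mgrid[0:384,0:512]
m=(g>150)&(np.hypot(u-200,v-115)<62)&(np.hypot(u-200,v-115)>42)
W=np.array([ray(c,a,b,.091)[:2] for a,b in zip(u[m],v[m])])
f=least_squares(lambda p:np.hypot(*(W-p[:2]).T)-.0435,[.52,.008],loss="soft_l1",f_scale=.001)
C=f.x;print("axis",C,len(W),f.cost)
# tab: depth-based, top .098
X=P-np.r_[C,0];r=np.hypot(X[...,0],X[...,1])
zf=np.median(P[...,2][(r>.055)&(r<.07)]);print("face z",zf)
t=(r>.039)&(r<.049)&(P[...,2]>zf+.0245)&(P[...,2]<zf+.032)
print("tab depth px",t.sum(),X[t].mean(0),np.degrees(np.arctan2(X[t][:,1].mean(),X[t][:,0].mean())))
w=ray(c,306*.64,100*.64,.098)[:2]-C;print("tab ray",w,np.hypot(*w),np.degrees(np.arctan2(w[1],w[0])))
a,b=[ray(c,x*.64,y*.64,.136)[:2]-C for x,y in((265,163),(293,188))];d=a-b;print("line",a,b,np.degrees(np.arctan2(d[1],d[0])))
k=(r<.03)&(P[...,2]>zf+.06)&(P[...,2]<zf+.07);q=P[k][:,:2].astype(np.float32);R=cv2.minAreaRect(q);print("bar top",k.sum(),R,P[k][:,2].mean())
from scipy.spatial.transform import Rotation
print(Rotation.from_quat(s["orientation"]).as_matrix())
E
```

```text
axis [0.51887468 0.00622864] 2494 0.0034186325667684616
face z 0.07178634914513435
tab depth px 104 [0.04123019 0.01443452 0.09830663] 19.294946813250103
tab ray [0.04115754 0.01375253] 0.04339441843937751 18.47672150121309
line [0.00735912 0.01739096] [0.00041294 0.00168837] 66.13738427918592
bar top 972 ((0.5186857581138611, 0.00629030354321003), (0.0396387055516243, 0.014328285120427608), 63.4906005859375) 0.13587818722985423
[[ 9.45843637e-01  3.24619864e-01 -1.32601261e-03]
 [ 3.24619689e-01 -9.45844561e-01 -3.51480836e-04]
 [-1.36829948e-03 -9.80038881e-05 -9.99999059e-01]]
```

The bar top is centred at (0.5187, 0.0063) with the pointer at world yaw about 64°. The tab is at about 19°. I'll centre the tool and align it with the bar.

>>> step_arm(targets=[[[0.018,-0.017,0],0,0.05],[[0.018,-0.017,0],0,0.05],[[0.017,-0.017,0],0,0.05],[[0,0,0],-7.5,0.05],[[0,0,0],-7.5,0.05]], grip_force=25)

```text
time_s: 2.15
tool_pos: [0.5198, 0.0056, 0.2459]
orientation: [0.956, 0.293, 0.0, 0.0]
force: [0.3, -0.0, 0.3]
finger_gap: 0.05
```

>>> step_arm(targets=[[[0,0,0.01],-7.5,0.05],[[0,0,0.01],-7.5,0.05],[[0,0,0.01],-7.5,0.05],[[0,0,0.01],-7.5,0.05],[[0,0,0],0,0.05]])

```text
time_s: 2.65
tool_pos: [0.5188, 0.0051, 0.2048]
orientation: [0.849, 0.529, -0.001, -0.0]
force: [-0.7, 0.1, -0.3]
finger_gap: 0.0498
```

```bash
cat >> h.py <<'E'
from scipy.spatial.transform import Rotation
def look(name=None):
    s=get_state();M=Rotation.from_quat(s["orientation"]).as_matrix()
    d=np.r_[.5187,.0063,.105]-s["tool_pos"]
    print("t",s["time_s"],"yaw",np.degrees(np.arctan2(M[1,0],M[0,0])),"pos",s["tool_pos"].round(4),"to go(tool)",(M.T@d).round(4),"F",s["force"].round(2),"M",s["wrist_torque"].round(3),"gap",s["finger_gap"],"tilt",M[:,2].round(4))
    if name:
        c=camera("wrist");cv2.imwrite("pics/%s.png"%name,cv2.resize(c["color"],(800,600),interpolation=cv2.INTER_CUBIC));return c
E
python3 - <<'E'
from h import *
c=look("w2")
P=pts(c);X=P-np.r_[.5187,.0063,0];r=np.hypot(X[...,0],X[...,1])
k=(r<.03)&(P[...,2]>.131)&(P[...,2]<.141);print(k.sum(),cv2.minAreaRect(P[k][:,:2].astype(np.float32)))
t=(r>.039)&(r<.049)&(P[...,2]>.0955)&(P[...,2]<.103);print(t.sum(),X[t].mean(0),np.degrees(np.arctan2(X[t][:,1].mean(),X[t][:,0].mean())))
E
```

```text
t 2.65 yaw 63.88661918357988 pos [0.5188 0.0051 0.2048] to go(tool) [ 0.0012 -0.0005  0.0998] F [-0.67  0.13 -0.28] M [ 0.016 -0.025 -0.004] gap 0.049846214956143386 tilt [-1.5e-03 -3.0e-04 -1.0e+00]
1091 ((0.5187240242958069, 0.006657484918832779), (0.03973783552646637, 0.013662146404385567), 63.24213790893555)
123 [0.04094579 0.01478781 0.09818011] 19.857481358308505
```

View pics/w2.png

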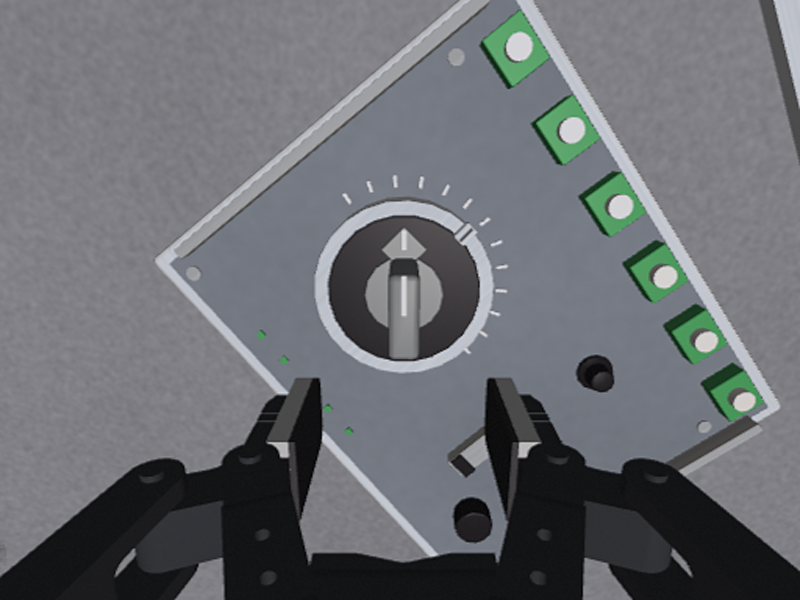

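The bar is centred between the fingers at (403,300) and lined up with the tool. The tab is at (463,233). I'll go down and grip lightly.

>>> step_arm(targets=[[[0.001,0,0.025],0,0.05],[[0,0,0.025],0,0.05],[[0,0,0.025],0,0.05],[[0,0,0.015],0,0.05],[[0,0,0.009],0,0.05]])

```text
time_s: 3.2
tool_pos: [0.5199, 0.0069, 0.106]
orientation: [0.85, 0.527, -0.0, -0.0]
force: [-0.4, 0.0, 0.5]
finger_gap: 0.05
```

>>> step_arm(targets=[[[0,0,0],0,0.03],[[0,0,0],0,0.03],[[0,0,0],0,0.016],[[0,0,0],0,0.01],[[0,0,0],0,0.01]])

```text
time_s: 3.7
tool_pos: [0.5204, 0.0077, 0.1075]
orientation: [0.849, 0.529, 0.001, 0.0]
force: [-1.6, 0.4, 5.7]
finger_gap: 0.0135
```

>>> step_arm(targets=[[[0,0,0],0,0.01],[[0,0,0],0,0.01],[[0,0,0],0,0.01]])

```text
time_s: 4.0
tool_pos: [0.5204, 0.0077, 0.1075]
orientation: [0.849, 0.529, 0.001, 0.0]
force: [-2.1, 1.0, 5.4]
finger_gap: 0.0132
```

```bash
python3 - <<'E'
from h import *
look("w3")
E
```

```text
t 4.0 yaw 63.87018840736611 pos [0.5204 0.0077 0.1075] to go(tool) [-0.002  -0.0009  0.0025] F [-2.09  1.01  5.37] M [ 0.093  0.379 -0.047] gap 0.013243107758631727 tilt [ 1.1e-03  2.0e-04 -1.0e+00]
```

View pics/w3.png

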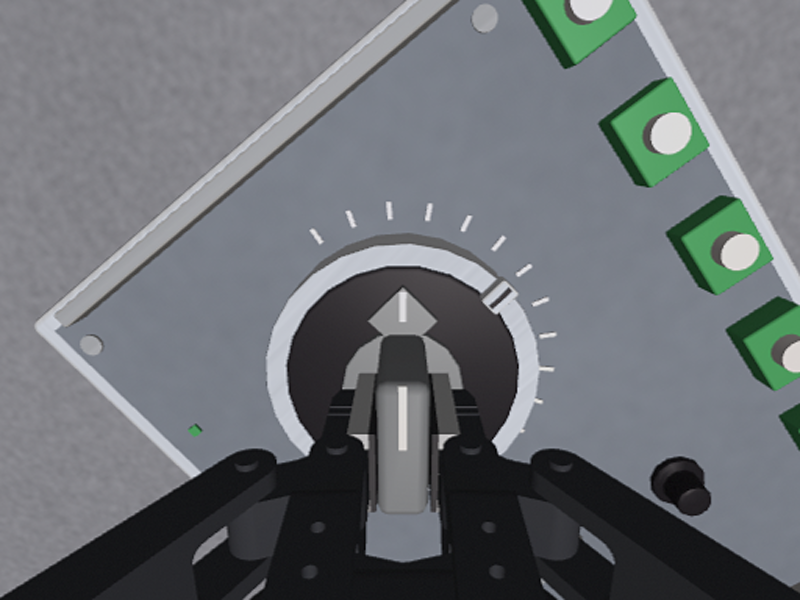

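The bar is gripped between the pads at (403,430). The pointer is on the image vertical and the tab is at (498,294). The tool sits about 1.8 mm off the axis along its x, so I'll re-centre before turning.

>>> step_arm(targets=[[[0,0,0],0,0.025],[[0,0,0],0,0.025],[[-0.0015,0,0],0,0.025],[[0,0,0],0,0.025],[[0,0,0],0,0.01]])

```text
time_s: 4.55
tool_pos: [0.5194, 0.0062, 0.1064]
orientation: [0.849, 0.529, 0.0, 0.0]
force: [-0.0, -0.2, 3.8]
finger_gap: 0.0133
```

>>> step_arm(targets=[[[0,0,0],0,0.01],[[0,0,0],0,0.01],[[0,0,0],4,0.01],[[0,0,0],4,0.01],[[0,0,0],2,0.01]])

```text
time_s: 5.05
tool_pos: [0.5193, 0.0062, 0.1065]
orientation: [0.892, 0.452, -0.0, -0.0]
force: [-1.2, 0.4, 2.0]
finger_gap: 0.0133
```

```bash
python3 - <<'E'
from h import *
look()
E
```

```text
t 5.05 yaw 53.753209813331786 pos [0.5193 0.0062 0.1065] to go(tool) [-0.0003 -0.0005  0.0015] F [-1.19  0.4   2.04] M [0.019 0.161 0.004] gap 0.01328188975025096 tilt [-3.e-04  0.e+00 -1.e+00]
```

>>> step_arm(targets=[[[0,0,0.0005],5,0.01],[[0,0,0],5,0.01],[[0,0,0],5,0.01],[[0,0,0],5,0.01],[[0,0,0],0,0.01]])

```text
time_s: 5.55
tool_pos: [0.5191, 0.0065, 0.1064]
orientation: [0.957, 0.29, -0.0, -0.0]
force: [-3.7, 1.2, 7.3]
finger_gap: 0.0135
```

>>> step_arm(targets=[[[0,0,0],5,0.01],[[0,0,0],5,0.01],[[0,0,0],4,0.01],[[0,0,0],0,0.01],[[0,0,0],0,0.01]])

```text
time_s: 6.05
tool_pos: [0.519, 0.0067, 0.1064]
orientation: [0.985, 0.173, -0.0, -0.0]
force: [-3.7, 3.5, 8.8]
finger_gap: 0.0132
```

```bash
python3 - <<'E'
from h import *
c=look("w4")
P=pts(c);X=P-np.r_[.5187,.0063,0];r=np.hypot(X[...,0],X[...,1])
t=(r>.039)&(r<.049)&(P[...,2]>.0955)&(P[...,2]<.103);print(t.sum(),np.degrees(np.arctan2(X[t][:,1].mean(),X[t][:,0].mean())))
E
```

```text
t 6.05 yaw 19.870446610696767 pos [0.519  0.0067 0.1064] to go(tool) [-0.0004  0.0003  0.0014] F [-3.72  3.47  8.77] M [ 0.524  0.792 -0.016] gap 0.013231997676285872 tilt [-9.e-04  7.e-04 -1.e+00]
305 19.297472174685893
```

View pics/w4.png

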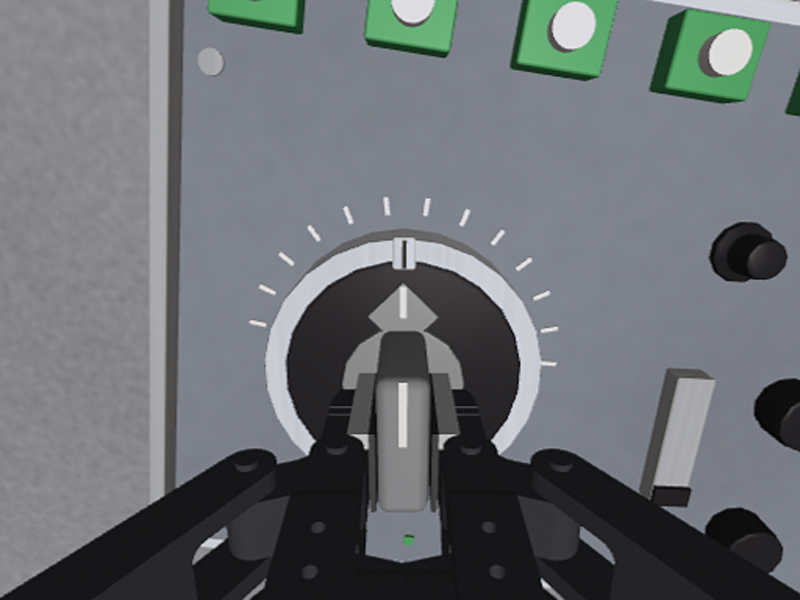

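The pointer at (403,300) is in line with the tab's black line at (404,253), to within about 0.5°. Next I'll start the light pull in small amounts.

>>> step_arm(targets=[[[0,0,-0.001],1,0.01],[[0,0,-0.001],0.5,0.01],[[0,0,-0.001],0,0.01],[[0,0,-0.001],0,0.01],[[0,0,0],0,0.01]])

```text
time_s: 6.6
tool_pos: [0.5189, 0.0066, 0.1096]
orientation: [0.987, 0.16, -0.001, -0.0]
force: [-1.5, 5.1, -3.5]
finger_gap: 0.0136
```

>>> step_arm(targets=[[[0,0,-0.001],0,0.01],[[0,0,-0.001],0,0.01],[[0,0,0],0,0.01]])

```text
time_s: 6.9
tool_pos: [0.5189, 0.0066, 0.1113]
orientation: [0.987, 0.16, -0.001, -0.0]
force: [0.0, 5.2, -7.5]
finger_gap: 0.0135
```

```bash
python3 - <<'E'
from h import *
look()
E
```

```text
t 6.9 yaw 18.390526486899432 pos [0.5189 0.0066 0.1113] to go(tool) [-0.0003  0.0002  0.0063] F [ 0.04  5.25 -7.5 ] M [ 0.987  0.163 -0.018] gap 0.01351663161631473 tilt [-1.2e-03  6.0e-04 -1.0e+00]
```

Pull is about 7.5 N, with the key resting lightly on the gate. I'll turn on slowly and watch for the pull to drop.

>>> step_arm(targets=[[[0,0,0],0.5,0.01],[[0,0,0],0.5,0.01],[[0,0,0],0,0.01]])

```text
time_s: 7.2
tool_pos: [0.5189, 0.0066, 0.1113]
orientation: [0.989, 0.151, -0.001, -0.0]
force: [-0.4, 5.6, -6.7]
finger_gap: 0.0137
```

>>> step_arm(targets=[[[0,0,0],0.5,0.01],[[0,0,0],0.5,0.01],[[0,0,0],0,0.01]])

```text
time_s: 7.5
tool_pos: [0.5189, 0.0066, 0.1113]
orientation: [0.99, 0.143, -0.001, -0.0]
force: [-0.1, 6.5, -7.1]
finger_gap: 0.0131
```

>>> step_arm(targets=[[[0,0,0],0.5,0.01],[[0,0,0],0.5,0.01],[[0,0,0],0,0.01]])

```text
time_s: 7.8
tool_pos: [0.5189, 0.0066, 0.1113]
orientation: [0.991, 0.134, -0.001, -0.0]
force: [-0.9, 5.8, -5.9]
finger_gap: 0.0131
```

>>> step_arm(targets=[[[0,0,0],0.5,0.01],[[0,0,0],0.5,0.01],[[0,0,0],0,0.01]])

```text
time_s: 8.1
tool_pos: [0.5189, 0.0066, 0.1113]
orientation: [0.992, 0.125, -0.001, -0.0]
force: [-0.9, 4.5, -6.4]
finger_gap: 0.0138
```

>>> step_arm(targets=[[[0,0,-0.0005],0.5,0.01],[[0,0,0],0.5,0.01],[[0,0,0],0,0.01]])

```text
time_s: 8.4
tool_pos: [0.5189, 0.0067, 0.1117]
orientation: [0.993, 0.117, -0.001, -0.0]
force: [-0.1, 5.9, -9.8]
finger_gap: 0.0136
```

>>> step_arm(targets=[[[0,0,0],0.5,0.01],[[0,0,0],0.5,0.01],[[0,0,0],0,0.01]])

```text
time_s: 8.7
tool_pos: [0.5188, 0.0066, 0.1118]
orientation: [0.994, 0.108, -0.001, -0.0]
force: [-1.1, 5.5, -4.7]
finger_gap: 0.0137
```

```bash
python3 - <<'E'
from h import *
look()
E
```

```text
t 8.7 yaw 12.36606100077612 pos [0.5188 0.0066 0.1118] to go(tool) [-0.0002  0.0003  0.0068] F [-1.06  5.53 -4.74] M [ 1.031  0.159 -0.107] gap 0.013733656826128959 tilt [-1.3e-03  7.0e-04 -1.0e+00]
```

The pull fell from 9.8 N to 4.7 N and the twist moment rose, which may be the slot. I'll test it with a small lift and no turning.

>>> step_arm(targets=[[[0,0,-0.001],0,0.01],[[0,0,-0.001],0,0.01],[[0,0,0],0,0.01]])

```text
time_s: 9.0
tool_pos: [0.5189, 0.0066, 0.114]
orientation: [0.994, 0.108, -0.001, -0.0]
force: [-1.5, 6.0, -4.0]
finger_gap: 0.0137
```

```bash
python3 - <<'E'
from h import *
look()
E
```

```text
t 9.0 yaw 12.372403286402749 pos [0.5189 0.0066 0.114 ] to go(tool) [-0.0002  0.0003  0.009 ] F [-1.45  5.95 -3.98] M [ 1.052  0.245 -0.15 ] gap 0.01366576180623455 tilt [-1.2e-03  8.0e-04 -1.0e+00]
```

The tool rose 2.2 mm and the pull stayed at friction level, so the key is in its slot, about 7° past the tab. I'll pull straight out.

>>> step_arm(targets=[[[0,0,-0.001],0,0.01],[[0,0,-0.001],0,0.01],[[0,0,0],0,0.01]])

```text
time_s: 9.3
tool_pos: [0.5189, 0.0066, 0.116]
orientation: [0.994, 0.108, -0.001, -0.0]
force: [-0.8, 5.9, -4.1]
finger_gap: 0.0136
```

>>> step_arm(targets=[[[0,0,-0.001],0,0.01],[[0,0,-0.001],0,0.01],[[0,0,0],0,0.01]])

```text
time_s: 9.6
tool_pos: [0.5189, 0.0066, 0.118]
orientation: [0.994, 0.108, -0.001, -0.0]
force: [-1.8, 6.4, -4.4]
finger_gap: 0.0135
```

```bash
python3 - <<'E'
from h import *
look()
E
```

```text
t 9.6 yaw 12.37201846031027 pos [0.5189 0.0066 0.118 ] to go(tool) [-0.0002  0.0003  0.013 ] F [-1.83  6.38 -4.36] M [ 1.048  0.306 -0.18 ] gap 0.013472410001113606 tilt [-1.2e-03  8.0e-04 -1.0e+00]
```

>>> step_arm(targets=[[[0,0,-0.001],0,0.01],[[0,0,-0.0005],0,0.01],[[0,0,0],0,0.01]])

```text
time_s: 9.9
tool_pos: [0.5187, 0.0066, 0.1186]
orientation: [0.994, 0.108, -0.001, -0.0]
force: [2.3, 5.2, -14.1]
finger_gap: 0.0136
```

>>> step_arm(targets=[[[0,0,-0.0007],0,0.01],[[0,0,0],0,0.01]])

```text
time_s: 10.1
tool_pos: [0.5186, 0.0065, 0.1188]
orientation: [0.994, 0.108, -0.001, -0.0]
force: [4.3, 5.7, -21.0]
finger_gap: 0.0135
```

The knob hit a firm stop after about 12 mm of travel. I'll ease off the pull, let go, and back away.

>>> step_arm(targets=[[[0,0,0.0007],0,0.01],[[0,0,0.0007],0,0.01],[[0,0,0],0,0.01]])

```text
time_s: 10.4
tool_pos: [0.5188, 0.0065, 0.1186]
orientation: [0.994, 0.108, -0.001, -0.0]
force: [-1.1, 4.8, -6.0]
finger_gap: 0.0134
```

>>> step_arm(targets=[[[0,0,0],0,0.03],[[0,0,0],0,0.05],[[0,0,0],0,0.05],[[0,0,-0.01],0,0.05],[[0,0,-0.02],0,0.05]])

```text
time_s: 10.9
tool_pos: [0.5186, 0.0061, 0.149]
orientation: [0.994, 0.108, -0.001, -0.0]
force: [-0.1, -0.3, 0.7]
finger_gap: 0.05
```

>>> step_arm(targets=[[[0,0,-0.025],0,0.05],[[0,0,-0.025],0,0.05],[[0,0,-0.02],0,0.05],[[0,0,0],0,0.05],[[0,0,0],0,0.05]])

```text
time_s: 11.4
tool_pos: [0.5196, 0.0061, 0.2199]
orientation: [0.994, 0.108, 0.001, 0.0]
force: [0.2, 0.5, 0.3]
finger_gap: 0.0499
```

```bash
python3 - <<'E'
from h import *
c=look("w5")
P=pts(c);X=P-np.r_[.5187,.0063,0];r=np.hypot(X[...,0],X[...,1])
k=(r<.03)&(P[...,2]>.131)&(P[...,2]<.16);print("bar top z",np.median(P[k][:,2]),np.percentile(P[k][:,2],90));k&=P[...,2]>.145;print(cv2.minAreaRect(P[k][:,:2].astype(np.float32)))
t=(r>.039)&(r<.049)&(P[...,2]>.0955)&(P[...,2]<.103);print("tab",np.degrees(np.arctan2(X[t][:,1].mean(),X[t][:,0].mean())))
E
```

```text
t 11.4 yaw 12.396011912084289 pos [0.5196 0.0061 0.2199] to go(tool) [-0.001  -0.0004  0.1149] F [0.24 0.5  0.32] M [-0.009  0.029 -0.013] gap 0.04990779919057596 tilt [ 1.4e-03 -1.0e-04 -1.0e+00]
bar top z 0.14793168361609607 0.14893261732432175
((0.5190614461898804, 0.006052184849977493), (0.039520613849163055, 0.013362855650484562), 11.810434341430664)
tab 19.364973088986698
```

View pics/w5.png

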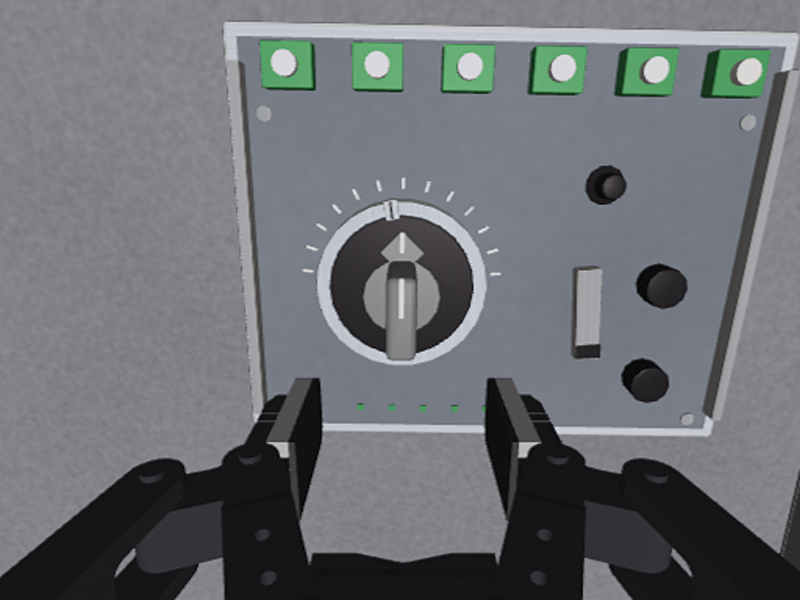

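The bar top is at z = 0.148 m, up 12 mm from 0.136. The knob points at (402,235), about 7.3° clockwise past the tab at (391,210), and the gripper is clear. I'm handing it in.

```bash
python3 -c "from plant import sign_off; print(sign_off())"
```

```text
the job is handed in; nothing more can be done
None
```

The knob is turned past the tab, pulled fully out and released, and the job is handed in at about 11.5 s; no verdict was reported.

**What I did:** I turned the knob clockwise to the tab, which the picture confirmed to about 0.5°. I then turned on in steps of 0.5° with a light pull of 6–10 N. About 7° past the tab the pull dropped to friction level (about 4 N). I stopped turning there, pulled straight out to the stop, eased off, let go and backed away.

**Last checks:**
- **Height:** the bar top rose from 0.136 to 0.148 m, which is the full 12 mm.
- **Angle:** the knob is at 11.8–12.4° and the tab at 19.4°, so it sits 7.0–7.6° clockwise past the tab, inside the allowed 4–19° and far from the wrong slots.
- **Clearance:** the gripper is about 70 mm above the knob with no force on it, and the cap and module on the chassis were not touched.

**What I could not settle:**
- The pull reached 21 N for a moment at the end stop. The 20 N limit applies to the key, and I could not check whether that pull went through the key or the stop. While the key was on the gate, the pull stayed under 10 N.
- A twist of up to 0.18 N m showed on the wrist during the pull. If it were all on the key, that would be about 6 N, within its limit.
- I judged the lock only from the give, the full travel and the firm stop. I did not push or twist the knob afterwards to test it.

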